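# Tuck the cover plate under the lapped guard flap and hold it down

## Task

Turn the two captive bolt knobs on the blue blower housing anticlockwise to their end stops so that their dogs swing clear, then take the loose steel cover plate by its fin, lay it on the housing's seat and slide its free edge under the lapped guard flap, fully home against the stop and centred, without lifting the flap. Finish while still holding the plate there, pressed firmly flat on the seat with roughly 15 N, ready for the fitter to bolt it; leave the bearing, wrench and can alone.

Things in the scene. Friction and masses are not known exactly. Their poses are not given: they have to be found in the camera images.
- housing: blue cast blower end housing fixed on the bench, 250 x 240 mm and 80 mm high; origin at the centre of its underside, z up; x points from the open side of the seat towards the hinged flap. Its flat top (80 mm above the origin) is the machined seat, with a thin black gasket patch in the middle. It may stand turned up to 0.3 rad either way from the robot's x.
- slot_end (a point): point on the seat surface (80 mm above the bench) at the foot of the stop ledge beneath the guard flap, midway across the slot; x points into the slot (same axes as the housing), z up. It is 75 mm towards +x from the middle of the seat. The cover plate's free edge belongs here. The ledge is 120 mm wide and 6 mm high. The plate slides on the bare flat seat; there are no side guides.
- flap_lip (a point): middle of the free lip of the guard flap, a steel sheet 120 mm wide (across the slot), 3 mm thick, hinged at its far side; the lip is turned up. At rest the flat part of the flap is level and its underside is 7 mm above the seat, over the last 35 mm before slot_end; the turned-up lip reaches 15 mm farther out, its tip about 16 mm above the seat. Its x axis points into the slot.
- flap (a joint): hinge angle of the guard flap: 0 at rest, grows as it is lifted (0.1 rad raises the lip by about 9 mm). It turns freely and falls back by its own weight (150 g).
- knob_left (a point): grip point of the left captive bolt knob (seen from the robot, +y side), on its vertical turning axis, 31 mm above the seat: a black upright bar 44 mm long, 12 mm thick, from 15 to 47 mm above the seat. The point turns with the knob: y is along the bar, x across its thickness. Below it a flat steel dog (14 mm wide, top 8 mm above the seat) reaches 55 mm from the axis along the point's -y. The axis is 20 mm towards -x and 85 mm towards +y from the seat's middle.
- dog_left (a joint): angle of the left knob with its dog: starts at 0 to 0.25 rad with the dog lying inwards across the plate's place, grows anticlockwise seen from above, end stop at 1.5 rad with the dog clear; stiff (about 0.05 N m) and stays where it is left.
- knob_right (a point): grip point of the right captive bolt knob (-y side): the same bar, axis 20 mm towards -x and 85 mm towards -y from the seat's middle; its dog reaches 55 mm along the point's +y. y is along the bar, x across its thickness.
- dog_right (a joint): angle of the right knob with its dog: the same values and sense (anticlockwise seen from above, end stop at 1.5 rad).
- cover_fin (a point): centre of the upright grip fin of the loose steel cover plate. The fin is 50 mm long (along x), 12 mm thick (along y) and rises from the plate to 50 mm above its underside; this point is 27 mm above the underside. The plate is 110 mm (x) by 90 mm (y), 4 mm thick, about 0.25 kg (0.2 to 0.33). +x points to the free edge, which is 85 mm from this point; the fin stands flush with the opposite edge. The plate starts flat on the bench beside the housing, on either side.
- cover_edge (a point): middle of the cover plate's free edge, on its underside; x points out of the plate away from the fin, z up.
- bearing_center (a point): centre of a bystander ball bearing, 90 mm across, 22 mm high, lying flat on the bench on the other side of the housing from the cover plate.
- wrench: bystander open wrench, 170 mm long, lying on the bench along its x.
- can_center (a point): centre of a bystander grey can, 60 mm across, 110 mm high, standing on the bench.
Not all that is in view belongs to the job. What is shaped like the part that bears cover_fin but brown is not meant.

How it is judged (in metres and radians):
On the way, in this order (a step that is already met when the one before it is completed fails the run):
1. both knobs are turned anticlockwise to their end stops (value of joint each of dog_left, dog_right above 1.35 rad), for 0.2 s.
2. the plate's free edge is under the flat of the guard flap (x of cover_edge in the frame of slot_end between -0.025 and 0.01 m and y of cover_edge in the frame of slot_end between -0.03 and 0.03 m and z of cover_edge in the frame of slot_end between -0.004 and 0.006 m and value of joint flap below 0.15 rad), for 0.1 s.
At the end, for the whole second after the job is handed in: Knobs beyond 1.35 rad; plate edge within 6 mm of the stop, 12 mm of the middle, 0.12 rad of square; flat on the seat (3 mm, 0.04 rad) under the flap, which lies down (below 0.05 rad); fingers on the plate, pressing it on the seat with over 6 N, at rest (all of step 1 and x of cover_edge in the frame of slot_end between -0.006 and 0.004 m and y of cover_edge in the frame of slot_end between -0.012 and 0.012 m and z of cover_edge in the frame of slot_end between -0.003 and 0.003 m and angle between the x axis of cover_edge and the x axis of slot_end, either way round below 0.12 rad and angle between cover_edge's own z axis and vertical below 0.04 rad and value of joint flap below 0.05 rad and contact force between cover and housing above 6 N and contact force between the fingers and cover above 2 N and linear speed of cover below 0.02 m/s); the arm keeps its last pose, push and grip.
It fails at once if the guard flap is lifted (more than 0.15 rad) (value of joint flap above 0.15 rad).
It fails at once if the bearing is disturbed (moved more than 30 mm) (distance of bearing_center from where it was at the start of the episode above 0.03 m).
It fails at once if the wrench is disturbed (moved more than 30 mm) (distance of wrench from where it was at the start of the episode above 0.03 m).
It fails at once if the can is disturbed (moved more than 30 mm) (distance of can_center from where it was at the start of the episode above 0.03 m).
It also fails if it takes over 67 s, if anything falls off the work surface, if the arm or the gripper's body presses on something with over 40 N, if the wrist force passes 120 N, or if a joint passes its speed limit or range.

## Robot

A 7-joint arm with a two-finger parallel gripper is mounted at the origin on the work surface. World frame = base frame: x ahead of the robot, y to its left, z up, the work surface at z = 0. Lengths are in m, angles in degrees, forces in N, time in s.
With the tool pointing down it reaches from about 0.35 to 0.9 m from the base axis. Payload 7.2 kg.
Tool frame: the origin (TCP) lies between the finger pads; the fingertips stand 11 mm ahead of it and the grasp point (between the pads) lies 8 mm behind it; z points along the fingers, y is the line along which they close (so a half turn about z gives the same grasp; the last joint's range is limited). The gripper opens to 85 mm and grips with 20 to 120 N. Pads are 22 mm wide; open, the fingers measure 114 mm over their backs; the gripper's body (76 mm by 85 mm) begins 54 mm behind the grasp point. The pads swing forward as they close: fully open they stand 13 mm farther back than shut.
Start: joints at [66.624, 23.554, -0.728, 91.456, 0.321, 64.991, -4.71], TCP at [0.208, -0.589, 0.242] pointing down, gripper open.
Joint ranges: [-169.25, 169.25], [-16.82, 113.86], [-84.01, 82.57], [7.8, 145.47], [-59.2, 239.2], [7.22, 106.19], [-163.78, 163.78]. Speed limits (degrees/s): [136.94, 136.94, 172.46, 172.46, 180, 180, 180].

## Interface

Orientations are given as [roll, pitch, yaw] about the fixed x, y, z axes, in that order (R = Rz(yaw) Ry(pitch) Rx(roll)).
In Python, from plant import telemetry, imaging, robot gives the robot as it stands.
- The arm moves only by the tool drive_tool, never from a script. Its argument "series" is a list of rows, each an object of numbers: "grip": the opening, from 0 (shut) to 1 (fully open); "dx", "dy", "dz": the shift along the tool's x, y, z in mm; "yaw": the turn about the tool's z in degrees. In form: [{"grip": .., "dx": .., "dy": .., "dz": .., "yaw": ..}, ...]. A call has exactly 5 rows; each row is the pose to reach, as a shift and turn from the pose commanded when the call began, along the tool's axes at that moment; what a row does not reach only later rows make up. A row lasts 1/12 s, in which the tool goes at most 41.7 mm and 7.16 degrees, less where a joint would pass 70% of its speed; a pose out of reach is approached as far as the arm can. A call with a gripper value outside its range is refused whole. The fingers move at their own pace and stop on an object; "force" is the grip in N (left out, the last holds). Time passes only in rows, so rows that repeat a pose let the fingers close, or fill a call up. It gives the time, the measured TCP pose, the force, the opening and the grip force at its end, in the units of the state.
- telemetry.read_state(): the state, without advancing time (a new reading comes with each control period).
- imaging.read_camera(name): name is "scene" or "top"; returns a dict with "image" (480x640x3 uint8, red, green, blue), "range_z" (480x640 float32, m along the optical axis (not along the pixel's ray), 0 where there is no reading), "mtx" (3x3 intrinsics, pixels), "R" (3x3) and "t" (3): a world point X has camera coordinates R X + t. Camera axes: x right, y down, z forward; pixel columns grow to the right and rows downward; lengths in m; the calibration is good to about 2 mm. A picture is of the moment at which its call begins.
- robot.sign_off(): hands the job in; it is judged then, once.
The state is a dict: "time": time; "joints": joint angles; "qd": joint speeds; "joint_efforts": joint torques, N m; "ee_pos": TCP position; "eef_rot": TCP orientation; "wrist_force": force on the tool from outside, world axes, zero at the start; "torque": the same for the moment, N m; "gripper_width": opening from 0.0 (shut) to 1.0 (fully open); "finger_force": force on a finger pad.
Only numpy, scipy, OpenCV 4.12 (cv2) and the standard library are available. Lean on these libraries where they do the work, as an engineer would, in place of code of your own. Each camera call takes 0.05 s, during which the arm holds its last target. There are 200 camera calls.

## Working session

There is one attempt and no reset: what is moved stays moved. The work goes in short steps, Python scripts to look and compute and a tool call to move; the robot and the scene stay as the last step left them, time stands still between calls to the robot, and variables do not carry over. Pictures are saved under pics/ and viewed, at most 10 in all, crops included, and the job is handed in when it is done.

Besides the shell and the picture viewer there is one more tool, called after "Call:" as name(argument=value, ...), one argument or row to a line, values as JSON. drive_tool: Moves the arm, as the interface text tells. Its arguments: {"type":"object","properties":{"series":{"type":"array"},"force":{"type":"number"}},"required":["series"]}

```bash
mkdir -p pics; ls; python3 - <<'E'
from plant import telemetry, imaging
import cv2,numpy as np
print(telemetry.read_state())
for n in("scene","top"):
    c=imaging.read_camera(n); cv2.imwrite(f"pics/{n}0.png",c["image"][:,:,::-1]); np.savez(f"{n}0.npz",**c); print(c["mtx"],c["R"],c["t"])
E
```

```text
pics
{'time': 0.0, 'joints': array([66.62270527, 23.6013292 , -0.72808086, 91.50508703,  0.32297989,
       64.9917668 , -4.7103909 ]), 'qd': array([-0.08202701,  0.01743793,  0.03841424,  0.09115196,  0.1115841 ,
        0.02761001,  0.12681039]), 'joint_efforts': array([-3.30388239e-04, -6.00634861e+01,  6.81860559e-01, -2.99412918e+01,
        1.37870887e-02,  1.05819179e-02, -1.36906618e-05]), 'ee_pos': array([ 0.20809976, -0.58881201,  0.24143142]), 'eef_rot': array([-1.79904266e+02,  8.86594208e-03,  1.94711269e+01]), 'wrist_force': array([-0.27398951,  0.60795801,  0.80348884]), 'torque': array([-0.00032254, -0.02794178, -0.01795901]), 'finger_force': 0.0, 'gripper_width': 0.9985964022096918}
[[527.61096299   0.         312.66805526]
 [  0.         527.61096299 241.17543238]
 [  0.           0.           1.        ]] [[-0.82950805  0.55827297  0.01573793]
 [ 0.33076827  0.51378618 -0.79159087]
 [-0.45000972 -0.65142539 -0.61084876]] [ 0.38964165 -0.13926906  1.74528675]
[[473.34804623   0.         313.08336405]
 [  0.         473.34804623 228.49879356]
 [  0.           0.           1.        ]] [[-0.02870987 -0.99952462 -0.01123754]
 [-0.98407876  0.03023531 -0.17514227]
 [ 0.17539878  0.00603031 -0.984479  ]] [0.06884157 0.4979052  1.06803113]
```

View pics/top0.png

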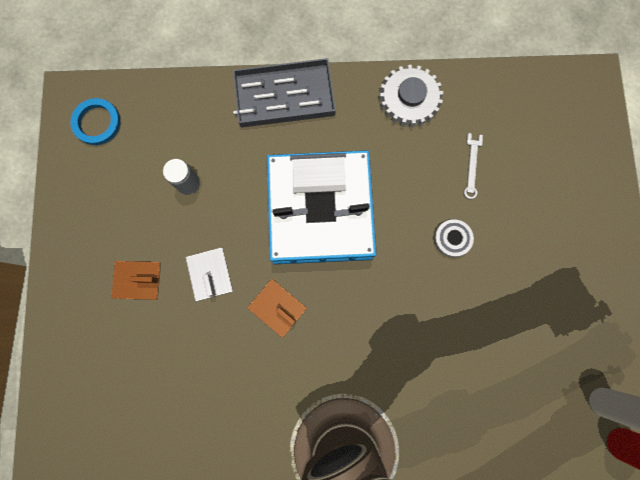

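View pics/scene0.png

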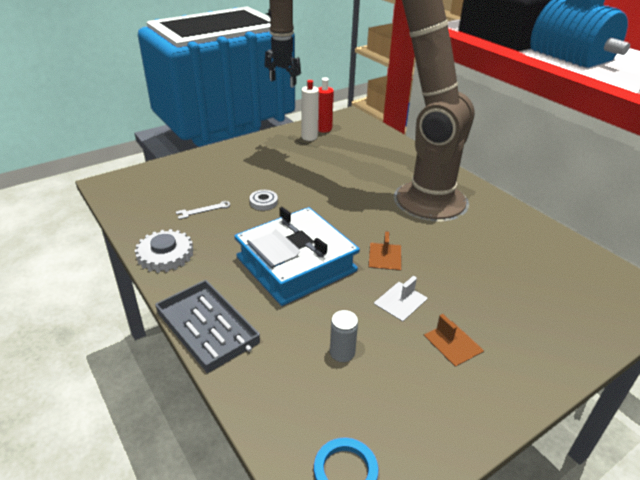

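The top view shows the housing at about (320,207), flap towards the top at (318,175), knobs at (283,211) left and (358,209) right. The grey plate is at (209,275), with its fin at the (210,285) end. The brown decoys are at (136,280) and (277,308), the can at (178,172), the bearing at (455,238) and the wrench at (473,165). The scene view agrees.

```bash
cat > h.py <<'E'
import numpy as np,cv2
from plant import telemetry, imaging
def cloud(c):
    v,u=np.mgrid[0:480,0:640]; Z=c["range_z"]; K=c["mtx"]
    P=np.stack([(u-K[0,2])/K[0,0]*Z,(v-K[1,2])/K[1,1]*Z,Z],-1)
    W=(P-c["t"])@c["R"]; W[Z==0]=np.nan
    return W
def rect(W,m):
    m=cv2.morphologyEx(m.astype(np.uint8),cv2.MORPH_OPEN,np.ones((2,2)))
    n,l,s,_=cv2.connectedComponentsWithStats(m)
    out=[]
    for i in range(1,n):
        if s[i,4]<12: continue
        p=W[l==i]; (cx,cy),(w,h),a=cv2.minAreaRect(p[:,:2].astype(np.float32)*1000)
        if w<h: w,h,a=h,w,a+90   # a = direction of long side
        out.append((s[i,4],np.round([cx,cy,w,h,(a+90)%180-90],1),p.mean(0).round(4)))
    return out
E
python3 - <<'E'
from h import *
for n in("top","scene"):
    c=dict(np.load(n+"0.npz")); W=cloud(c); x,y,z=W[...,0],W[...,1],W[...,2]
    I=c["image"].astype(int)
    near=(x>.2)&(x<.85)&(abs(y)<.45)
    grey=abs(I[...,0]-I[...,2])<25
    for nm,lo,hi in(("seat",.074,.0835),("flap",.0855,.1),("knob",.115,.14),("fin",.03,.055)):
        print(n,nm); [print("  ",*r) for r in rect(W,near&(z>lo)&(z<hi))]
    print(n,"plate");[print("  ",*r) for r in rect(W,near&(z>-.003)&(z<.012)&grey&(I[...,0]>130))]
E
```

```text
top seat
   14 [667.6   9.5  14.2   7.9  89.8] [0.6676 0.0094 0.0876]
   6782 [557.9  26.9 261.  252.2   2.2] [nan nan nan]
   16 [667.1  59.5  17.2   8.5  81.7] [0.6669 0.0594 0.0873]
top flap
   1933 [620.9  30.9 130.7  82.  -84.9] [nan nan nan]
   41 [612.5 342.4  37.5   7.3 -45. ] [0.6124 0.3421 0.0845]
   91 [526.   79.5  37.6  10.  -67.4] [nan nan nan]
   87 [525.7 -13.9  33.6  12.5 -82.6] [ 0.525  -0.0142  0.0882]
   22 [521.3 -54.2  15.8   6.4 -78.1] [ 0.5217 -0.0531  0.0881]
   20 [519.4 116.3  14.3   3.2 -71.6] [nan nan nan]
top knob
   122 [530.5 -55.   50.6  13.7 -75.5] [ 0.5288 -0.0519  0.1217]
   120 [525.4 116.2  44.4  12.8 -66.2] [nan nan nan]
top fin
   582 [ 835.7 -203.5   88.2   45.6  -52.1] [nan nan nan]
   27 [ 840.2 -266.6   19.1   14.    86.5] [ 0.8401 -0.2645  0.0312]
   15 [ 843.3 -140.8   11.9    9.1  -26.5] [ 0.8414 -0.1405  0.0312]
   27 [ 816.3 -249.4   21.7   11.9  -39.3] [ 0.8173 -0.2494  0.0316]
   15 [ 816.  -275.7   26.9    8.2  -59.1] [ 0.8137 -0.2712  0.0271]
   35 [ 799.3 -159.8   26.8   11.5  -14.4] [ 0.7979 -0.1607  0.0308]
   19 [ 786.1 -204.2 
[... 1379 characters left out ...]
71.9  76.5  70.1  13.3 -89.9] [0.6706 0.0618 0.0409]
   127 [354.4 296.  108.1  15.9  23. ] [0.3771 0.3066 0.0378]
   60 [397.  443.5  18.5  16.  -78.7] [0.3991 0.4447 0.0434]
   186 [630.5 380.7  72.   36.3  -4.9] [nan nan nan]
scene plate
   287 [ 650.9 -348.1  174.1   49.7   -9.5] [nan nan nan]
   1046 [402.4 316.1 127.3  87.5  17.2] [nan nan nan]
   17 [845.1  21.7  19.5   7.   84.6] [nan nan nan]
   47 [806.8  74.   63.4   7.8 -84.3] [0.8071 0.0739 0.0037]
   73 [843.6  76.9  78.4  11.6 -83. ] [nan nan nan]
   12 [802.  129.6  20.9   4.9 -86.4] [0.8013 0.1305 0.0033]
   13 [836.1 135.   23.6   5.3 -90. ] [0.8359 0.1362 0.0039]
   30 [830.2 213.5  50.7  12.1  87.2] [0.8312 0.207  0.0058]
```

```bash
cat >> h.py <<'E'
def proj(c,uv,zw):
    K=c["mtx"]; uv=np.atleast_2d(uv).astype(float)
    d=np.c_[(uv-K[:2,2])/K[[0,1],[0,1]],np.ones(len(uv))]@c["R"]; o=-c["R"].T@c["t"]
    return o[:2]+d[:,:2]*((zw-o[2])/d[:,2])[:,None]
def blob(c,m,zw,box):
    q=np.zeros_like(m,np.uint8); a,b,e,f=box; q[b:f,a:e]=m[b:f,a:e]
    q=cv2.morphologyEx(q,cv2.MORPH_OPEN,np.ones((2,2),np.uint8))
    n,l,s,_=cv2.connectedComponentsWithStats(q); i=1+np.argmax(s[1:,4])
    v,u=np.nonzero(l==i); p=proj(c,np.c_[u,v],zw)*1000
    (cx,cy),(w,h),an=cv2.minAreaRect(p.astype(np.float32))
    ev,V=np.linalg.eigh(np.cov(p.T)); k=V[:,1]
    if w<h: w,h,an=h,w,an+90
    return s[i,4],np.round([cx,cy,w,h,(an+90)%180-90],1),"mean",p.mean(0).round(1),"pca",np.degrees(np.arctan2(k[1],k[0])).round(1)
E
python3 - <<'E'
from h import *
c=dict(np.load("top0.npz")); I=c["image"].astype(int); mx=I.max(2);mn=I.min(2)
print("cam",-c["R"].T@c["t"])
whole=(mn>70)&(mx-mn<30)
m=((mx-mn<30)&(mn>120)).astype(np.uint8)
print("seat",blob(c,cv2.morphologyEx(m[:, :],cv2.MORPH_CLOSE,np.ones((3,3))),.08,(255,140,390,275)))
print("plate",blob(c,(mx-mn<45)&(mn>100),.004,(180,240,240,310)))
dark=(mx<60)
print("knobL",blob(c,dark,.125,(268,200,293,222)))
print("knobR",blob(c,dark,.125,(347,200,372,222)))
W=cloud(c); 
for nm,b in(("L",(268,200,296,222)),("R",(345,200,372,222))): print("knobtop",nm,blob(c,W[...,2]>.118,.127,b))
print("fin",blob(c,W[...,2]>.03,.05,(195,262,225,305)))
b=I[145:275,255:390].astype(np.uint8)
a=cv2.resize(c["image"][195:225,260:380],None,fx=6,fy=6,interpolation=2); p=cv2.resize(c["image"][240:310,180:240],None,fx=6,fy=6,interpolation=2)
o=np.zeros((600,720,3),np.uint8);o[:180]=a;o[180:600,:360]=p
cv2.imwrite("pics/z1.png",o[:,:,::-1])
E
```

```text
cam [0.30462301 0.04731396 1.13943208]
seat (np.int32(8390), array([547.8,  34.3, 235.4, 226.7,   0.9]), 'mean', array([544.8,  34.3]), 'pca', np.float64(179.7))
plate (np.int32(1755), array([402.2, 306.2, 113.5,  92.9,  13.4]), 'mean', array([402.9, 306.4]), 'pca', np.float64(-166.0))
knobL (np.int32(76), array([518.9, 116.1,  38.8,  14.2, -72.9]), 'mean', array([520.3, 114.4]), 'pca', np.float64(98.4))
knobR (np.int32(86), array([524.5, -48. ,  40.5,  14.2, -85.9]), 'mean', array([523.4, -46.8]), 'pca', np.float64(96.3))
knobtop L (np.int32(116), array([525.3, 117.2,  42.7,  13.3, -82.1]), 'mean', array([525.2, 117.6]), 'pca', np.float64(96.9))
knobtop R (np.int32(118), array([527.9, -51.4,  43.1,  13. , -84.5]), 'mean', array([527.9, -51.5]), 'pca', np.float64(96.1))
fin (np.int32(151), array([372.7, 295.6,  50.9,  16.1,  13.6]), 'mean', array([373. , 295.9]), 'pca', np.float64(-165.8))
```

View pics/z1.png

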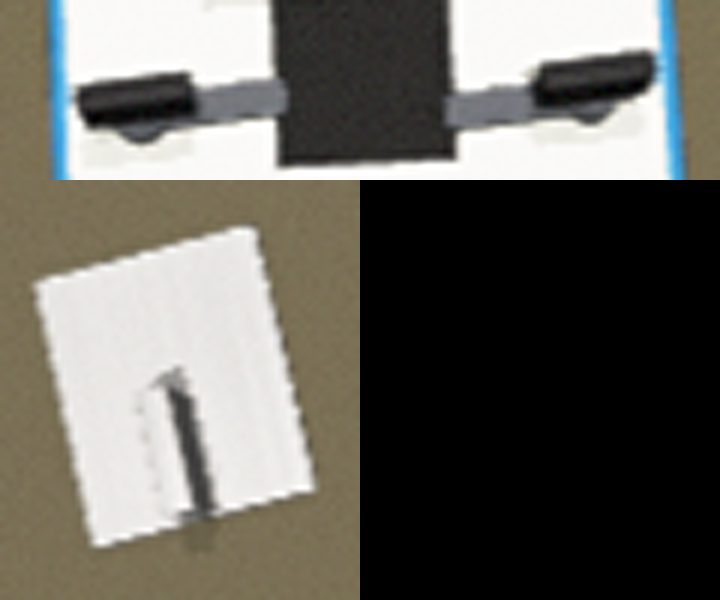

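The plate's free edge points to +x (up in the image) and its fin is at the lower end. Both knob bars are about 5–7° from the housing's y axis, and the housing yaw is about 1°. I'll go to the right knob first.

```bash
cat > plan.py <<'E'
import sys
from h import *
def plan(start,target,n):  # x,y,z mm, yaw deg
    s=np.array(start,float); t=np.array(target,float); d=(t-s)/n
    for i in range(n):
        a=np.radians(s[3]+d[3]*i); c,q=np.cos(a),np.sin(a)
        print("dx %.1f dy %.1f dz %.1f yaw %.1f"%(d[0]*c+d[1]*q,d[0]*q-d[1]*c,-d[2],-d[3]))
def now():
    s=telemetry.read_state(); return [*s["ee_pos"]*1000,s["eef_rot"][2]]
if __name__=="__main__":
    a=[float(v) for v in sys.argv[1:]]; p=now(); print(np.round(p,1)); plan(p,a[:4],int(a[4]))
E
python3 plan.py 528 -51.5 190 96 4
```

```text
[ 208.1 -588.9  241.5   19.5]
dx 120.2 dy -100.0 dz 12.9 yaw -19.1
dx 146.3 dy -55.1 dz 12.9 yaw -19.1
dx 156.3 dy -4.1 dz 12.9 yaw -19.1
dx 149.0 dy 47.4 dz 12.9 yaw -19.1
```

Call:
drive_tool(
  series=[
    {"grip": 0.6, "dx": 24, "dy": -20, "dz": 2, "yaw": -4},
    {"grip": 0.6, "dx": 48, "dy": -40, "dz": 5, "yaw": -8},
    {"grip": 0.6, "dx": 72, "dy": -60, "dz": 8, "yaw": -12},
    {"grip": 0.6, "dx": 96, "dy": -80, "dz": 10, "yaw": -16},
    {"grip": 0.6, "dx": 120, "dy": -100, "dz": 13, "yaw": -19},
  ],
  force=40,
)

```text
time: 0.52
ee_pos: [0.2885, -0.4535, 0.229]
eef_rot: [-180.0, 0.0, 38.7]
wrist_force: [1.1, 0.4, 0.1]
gripper_width: 0.599
finger_force: 0.0
```

Call:
drive_tool(
  series=[
    {"grip": 0.6, "dx": 29, "dy": -11, "dz": 2, "yaw": -4},
    {"grip": 0.6, "dx": 58, "dy": -22, "dz": 5, "yaw": -8},
    {"grip": 0.6, "dx": 88, "dy": -33, "dz": 8, "yaw": -12},
    {"grip": 0.6, "dx": 117, "dy": -44, "dz": 10, "yaw": -16},
    {"grip": 0.6, "dx": 146, "dy": -55, "dz": 13, "yaw": -19},
  ],
)

```text
time: 0.93
ee_pos: [0.3686, -0.3196, 0.2161]
eef_rot: [-180.0, 0.0, 57.7]
wrist_force: [1.1, -0.3, -0.5]
gripper_width: 0.598
finger_force: 0.0
```

Call:
drive_tool(
  series=[
    {"grip": 0.6, "dx": 31, "dy": -1, "dz": 2, "yaw": -4},
    {"grip": 0.6, "dx": 62, "dy": -2, "dz": 5, "yaw": -8},
    {"grip": 0.6, "dx": 94, "dy": -2, "dz": 8, "yaw": -12},
    {"grip": 0.6, "dx": 125, "dy": -3, "dz": 10, "yaw": -16},
    {"grip": 0.6, "dx": 156, "dy": -4, "dz": 13, "yaw": -19},
  ],
)

```text
time: 1.35
ee_pos: [0.4491, -0.186, 0.2032]
eef_rot: [-180.0, 0.0, 76.7]
wrist_force: [0.6, 0.7, 0.7]
gripper_width: 0.598
finger_force: 0.0
```

Call:
drive_tool(
  series=[
    {"grip": 0.6, "dx": 30, "dy": 9, "dz": 2, "yaw": -4},
    {"grip": 0.6, "dx": 60, "dy": 19, "dz": 5, "yaw": -8},
    {"grip": 0.6, "dx": 89, "dy": 28, "dz": 8, "yaw": -12},
    {"grip": 0.6, "dx": 119, "dy": 38, "dz": 10, "yaw": -16},
    {"grip": 0.6, "dx": 149, "dy": 47, "dz": 13, "yaw": -19},
  ],
)

```text
time: 1.77
ee_pos: [0.5298, -0.0524, 0.19]
eef_rot: [-180.0, 0.0, 95.7]
wrist_force: [0.2, -0.2, 0.0]
gripper_width: 0.602
finger_force: 0.0
```

```bash
python3 plan.py 528 -51.5 107 96 1; python3 -c "
from h import *
s=telemetry.read_state();print(s['joints'].round(1),s['time'])"
```

```text
[529.8 -52.4 190.   95.7]
dx 1.0 dy -1.7 dz 83.0 yaw -0.3
[ 25.1  20.7 -30.9 106.2  12.6  56.4  -5.5] 1.7667
```

Call:
drive_tool(
  series=[
    {"grip": 0.6, "dx": 1, "dy": -2, "dz": 25, "yaw": 0},
    {"grip": 0.6, "dx": 1, "dy": -2, "dz": 50, "yaw": 0},
    {"grip": 0.6, "dx": 1, "dy": -2, "dz": 70, "yaw": 0},
    {"grip": 0.6, "dx": 1, "dy": -2, "dz": 83, "yaw": 0},
    {"grip": 0.6, "dx": 1, "dy": -2, "dz": 83, "yaw": 0},
  ],
)

```text
time: 2.18
ee_pos: [0.525, -0.0527, 0.1043]
eef_rot: [-179.7, -0.1, 95.5]
wrist_force: [-1.4, -0.7, -0.2]
gripper_width: 0.605
finger_force: 0.0
```

Call:
drive_tool(
  series=[
    {"grip": 0, "dx": 0, "dy": 0, "dz": 0, "yaw": 0},
    {"grip": 0, "dx": 0, "dy": 0, "dz": 0, "yaw": 0},
    {"grip": 0, "dx": 0, "dy": 0, "dz": 0, "yaw": 0},
    {"grip": 0, "dx": 0, "dy": 0, "dz": 0, "yaw": 0},
    {"grip": 0, "dx": 0, "dy": 0, "dz": 0, "yaw": 0},
  ],
  force=40,
)

```text
time: 2.6
ee_pos: [0.5329, -0.0522, 0.1094]
eef_rot: [179.3, -0.0, 95.5]
wrist_force: [16.7, 1.2, -11.5]
gripper_width: 0.131
finger_force: 44.1
```

```bash
python3 -c "
from h import *
s=telemetry.read_state();print(s['torque'],s['time'])
c=imaging.read_camera('scene'); cv2.imwrite('pics/s2.png',c['image'][180:330,200:400,::-1].repeat(3,0).repeat(3,1))"
```

```text
[ 0.22694001 -3.12133667 -0.02311583] 2.6
```

View pics/s2.png

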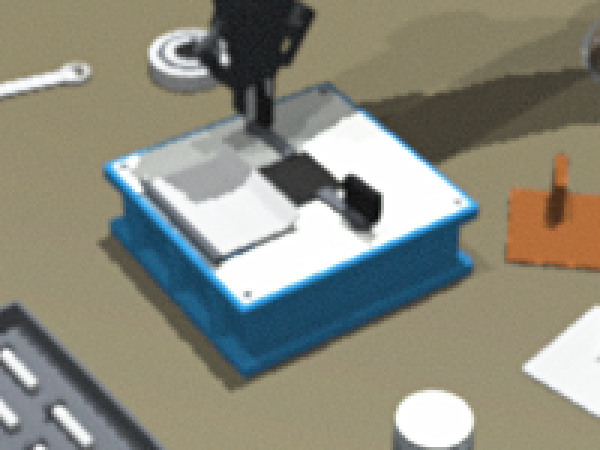

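The right bar is gripped and sits about 5 mm further in +x than estimated. I'll recentre on it and start turning.

Call:
drive_tool(
  series=[
    {"grip": 0, "dx": 0, "dy": 5, "dz": 0, "yaw": 0},
    {"grip": 0, "dx": 0, "dy": 5, "dz": 0, "yaw": -6},
    {"grip": 0, "dx": 0, "dy": 5, "dz": 0, "yaw": -12},
    {"grip": 0, "dx": 0, "dy": 5, "dz": 0, "yaw": -18},
    {"grip": 0, "dx": 0, "dy": 5, "dz": 0, "yaw": -24},
  ],
)

```text
time: 3.07
ee_pos: [0.5349, -0.0517, 0.1094]
eef_rot: [179.7, 0.2, 119.8]
wrist_force: [7.6, 2.5, -1.8]
gripper_width: 0.132
finger_force: 45.7
```

Call:
drive_tool(
  series=[
    {"grip": 0, "dx": 0, "dy": 0, "dz": 0, "yaw": -5},
    {"grip": 0, "dx": 0, "dy": 0, "dz": 0, "yaw": -10},
    {"grip": 0, "dx": 0, "dy": 0, "dz": 0, "yaw": -15},
    {"grip": 0, "dx": 0, "dy": 0, "dz": 0, "yaw": -20},
    {"grip": 0, "dx": 0, "dy": 0, "dz": 0, "yaw": -20},
  ],
)

```text
time: 3.48
ee_pos: [0.536, -0.0508, 0.1094]
eef_rot: [179.6, 0.3, 139.8]
wrist_force: [10.4, 4.9, -3.4]
gripper_width: 0.134
finger_force: 45.5
```

Call:
drive_tool(
  series=[
    {"grip": 0, "dx": 0, "dy": 5, "dz": 0, "yaw": -5},
    {"grip": 0, "dx": 0, "dy": 5, "dz": 0, "yaw": -11},
    {"grip": 0, "dx": 0, "dy": 5, "dz": 0, "yaw": -17},
    {"grip": 0, "dx": 0, "dy": 5, "dz": 0, "yaw": -23},
    {"grip": 0, "dx": 0, "dy": 5, "dz": 0, "yaw": -29},
  ],
)

```text
time: 3.9
ee_pos: [0.5372, -0.0488, 0.1093]
eef_rot: [-180.0, 0.2, 168.7]
wrist_force: [2.4, 1.1, 2.5]
gripper_width: 0.129
finger_force: 46.6
```

Call:
drive_tool(
  series=[
    {"grip": 0, "dx": 0, "dy": 0, "dz": 0, "yaw": -4},
    {"grip": 0, "dx": 0, "dy": 0, "dz": 0, "yaw": -7},
    {"grip": 0, "dx": 0, "dy": 0, "dz": 0, "yaw": -7},
    {"grip": 0, "dx": 0, "dy": 0, "dz": 0, "yaw": -7},
    {"grip": 0, "dx": 0, "dy": 0, "dz": 0, "yaw": -7},
  ],
)

```text
time: 4.32
ee_pos: [0.5373, -0.0483, 0.1093]
eef_rot: [180.0, 0.2, 175.4]
wrist_force: [1.8, 1.3, 4.2]
gripper_width: 0.13
finger_force: 46.8
```

```bash
python3 -c "
from h import *
s=telemetry.read_state();print(s['torque'],s['time'],s['joints'].round(1))"
```

```text
[ 0.11964543 -0.24501454  0.04419924] 4.3167 [ 35.8  32.4 -47.6 108.9  30.3  51.8  58.7]
```

Call:
drive_tool(
  series=[
    {"grip": 0, "dx": 0, "dy": 0, "dz": 0, "yaw": -2},
    {"grip": 0, "dx": 0, "dy": 0, "dz": 0, "yaw": -4},
    {"grip": 0, "dx": 0, "dy": 0, "dz": 0, "yaw": -4},
    {"grip": 0, "dx": 0, "dy": 0, "dz": 0, "yaw": -4},
    {"grip": 0, "dx": 0, "dy": 0, "dz": 0, "yaw": -4},
  ],
)

```text
time: 4.73
ee_pos: [0.5373, -0.0481, 0.1093]
eef_rot: [180.0, 0.2, 179.3]
wrist_force: [1.2, 2.7, 4.7]
gripper_width: 0.131
finger_force: 55.5
```

```bash
python3 -c "
from h import *
s=telemetry.read_state();print(s['torque'],s['time'],s['joints'].round(1))"
```

```text
[ 0.41795017 -0.32513587 -1.10259813] 4.7333 [ 36.4  32.7 -48.5 108.9  30.9  52.1  62. ]
```

The right knob is on its stop, with a torque of 1.1 N m. I'll release it and go to the left knob.

Call:
drive_tool(
  series=[
    {"grip": 0.6, "dx": 0, "dy": 0, "dz": 0, "yaw": 2},
    {"grip": 0.6, "dx": 0, "dy": 0, "dz": 0, "yaw": 3},
    {"grip": 0.6, "dx": 0, "dy": 0, "dz": 0, "yaw": 3},
    {"grip": 0.6, "dx": 0, "dy": 0, "dz": -35, "yaw": 3},
    {"grip": 0.6, "dx": 0, "dy": 0, "dz": -70, "yaw": 3},
  ],
)

```text
time: 5.15
ee_pos: [0.5339, -0.0486, 0.1768]
eef_rot: [180.0, -0.3, 176.5]
wrist_force: [1.0, -0.1, -0.1]
gripper_width: 0.604
finger_force: 0.0
```

```bash
python3 plan.py 530 121 177 97 3
```

```text
[533.9 -48.6 176.8 176.5]
dx 4.7 dy 56.3 dz -0.1 yaw 26.5
dx 29.4 dy 48.3 dz -0.1 yaw 26.5
dx 47.8 dy 30.1 dz -0.1 yaw 26.5
```

Call:
drive_tool(
  series=[
    {"grip": 0.6, "dx": 1, "dy": 11, "dz": 0, "yaw": 5},
    {"grip": 0.6, "dx": 2, "dy": 22, "dz": 0, "yaw": 10},
    {"grip": 0.6, "dx": 3, "dy": 34, "dz": 0, "yaw": 16},
    {"grip": 0.6, "dx": 4, "dy": 45, "dz": 0, "yaw": 21},
    {"grip": 0.6, "dx": 5, "dy": 56, "dz": 0, "yaw": 26.5},
  ],
)

```text
time: 5.57
ee_pos: [0.5338, 0.008, 0.1777]
eef_rot: [-180.0, 0.0, 149.7]
wrist_force: [-0.5, -0.6, -1.5]
gripper_width: 0.605
finger_force: 0.0
```

Call:
drive_tool(
  series=[
    {"grip": 0.6, "dx": 6, "dy": 10, "dz": 0, "yaw": 5},
    {"grip": 0.6, "dx": 12, "dy": 19, "dz": 0, "yaw": 10},
    {"grip": 0.6, "dx": 18, "dy": 29, "dz": 0, "yaw": 16},
    {"grip": 0.6, "dx": 24, "dy": 38, "dz": 0, "yaw": 21},
    {"grip": 0.6, "dx": 29, "dy": 48, "dz": 0, "yaw": 26.5},
  ],
)

```text
time: 5.98
ee_pos: [0.5325, 0.0641, 0.1775]
eef_rot: [-180.0, 0.0, 123.3]
wrist_force: [-0.3, 0.2, -0.3]
gripper_width: 0.6
finger_force: 0.0
```

Call:
drive_tool(
  series=[
    {"grip": 0.6, "dx": 10, "dy": 6, "dz": 0, "yaw": 5},
    {"grip": 0.6, "dx": 20, "dy": 12, "dz": 0, "yaw": 11},
    {"grip": 0.6, "dx": 30, "dy": 18, "dz": 0, "yaw": 17},
    {"grip": 0.6, "dx": 40, "dy": 24, "dz": 0, "yaw": 23},
    {"grip": 0.6, "dx": 48, "dy": 30, "dz": 0, "yaw": 26.5},
  ],
)

```text
time: 6.4
ee_pos: [0.5311, 0.1212, 0.1776]
eef_rot: [180.0, 0.0, 96.7]
wrist_force: [0.2, -0.1, 0.4]
gripper_width: 0.598
finger_force: 0.0
```

```bash
python3 plan.py 530 121 108 97 1
```

```text
[531.1 121.2 177.6  96.7]
dx -0.0 dy -1.1 dz 69.6 yaw -0.3
```

Call:
drive_tool(
  series=[
    {"grip": 0.6, "dx": 0, "dy": 0, "dz": 24, "yaw": 0},
    {"grip": 0.6, "dx": 0, "dy": 0, "dz": 48, "yaw": 0},
    {"grip": 0.6, "dx": 0, "dy": 0, "dz": 62, "yaw": 0},
    {"grip": 0.6, "dx": 0, "dy": 0, "dz": 69, "yaw": 0},
    {"grip": 0.6, "dx": 0, "dy": 0, "dz": 69, "yaw": 0},
  ],
)

```text
time: 6.82
ee_pos: [0.5304, 0.1201, 0.107]
eef_rot: [-179.9, 0.0, 97.0]
wrist_force: [-0.6, 0.3, -0.0]
gripper_width: 0.601
finger_force: 0.0
```

Call:
drive_tool(
  series=[
    {"grip": 0, "dx": 0, "dy": 0, "dz": 0, "yaw": 0},
    {"grip": 0, "dx": 0, "dy": 0, "dz": 0, "yaw": 0},
    {"grip": 0, "dx": 0, "dy": 0, "dz": 0, "yaw": 0},
    {"grip": 0, "dx": 0, "dy": 0, "dz": 0, "yaw": 0},
    {"grip": 0, "dx": 0, "dy": 0, "dz": 0, "yaw": 0},
  ],
)

```text
time: 7.23
ee_pos: [0.5305, 0.1203, 0.1094]
eef_rot: [-179.9, 0.1, 97.0]
wrist_force: [-6.3, -1.6, 8.7]
gripper_width: 0.131
finger_force: 40.3
```

Call:
drive_tool(
  series=[
    {"grip": 0, "dx": 0, "dy": 0, "dz": 0, "yaw": -5},
    {"grip": 0, "dx": 0, "dy": 0, "dz": 0, "yaw": -10},
    {"grip": 0, "dx": 0, "dy": 0, "dz": 0, "yaw": -15},
    {"grip": 0, "dx": 0, "dy": 0, "dz": 0, "yaw": -20},
    {"grip": 0, "dx": 0, "dy": 0, "dz": 0, "yaw": -25},
  ],
)

```text
time: 7.65
ee_pos: [0.5312, 0.1205, 0.1094]
eef_rot: [180.0, 0.0, 122.2]
wrist_force: [-3.1, 0.4, 4.2]
gripper_width: 0.131
finger_force: 39.7
```

Call:
drive_tool(
  series=[
    {"grip": 0, "dx": 0, "dy": 0, "dz": 0, "yaw": -6},
    {"grip": 0, "dx": 0, "dy": 0, "dz": 0, "yaw": -12},
    {"grip": 0, "dx": 0, "dy": 0, "dz": 0, "yaw": -18},
    {"grip": 0, "dx": 0, "dy": 0, "dz": 0, "yaw": -24},
    {"grip": 0, "dx": 0, "dy": 0, "dz": 0, "yaw": -30},
  ],
)

```text
time: 8.07
ee_pos: [0.5318, 0.1212, 0.1095]
eef_rot: [179.9, 0.1, 152.3]
wrist_force: [-0.4, 1.9, 1.1]
gripper_width: 0.132
finger_force: 39.3
```

Call:
drive_tool(
  series=[
    {"grip": 0, "dx": 0, "dy": 0, "dz": 0, "yaw": -6},
    {"grip": 0, "dx": 0, "dy": 0, "dz": 0, "yaw": -12},
    {"grip": 0, "dx": 0, "dy": 0, "dz": 0, "yaw": -18},
    {"grip": 0, "dx": 0, "dy": 0, "dz": 0, "yaw": -24},
    {"grip": 0, "dx": 0, "dy": 0, "dz": 0, "yaw": -24},
  ],
)

```text
time: 8.48
ee_pos: [0.532, 0.122, 0.1095]
eef_rot: [179.8, 0.1, 176.3]
wrist_force: [-1.4, 5.1, 3.8]
gripper_width: 0.129
finger_force: 39.7
```

```bash
python3 -c "
from h import *
s=telemetry.read_state();print(s['torque'],s['time'],s['joints'].round(1))"
```

```text
[0.99120899 0.13070392 0.07299907] 8.4833 [ 20.1  34.6 -51.5 107.8  33.3  53.8  39.3]
```

Call:
drive_tool(
  series=[
    {"grip": 0, "dx": 0, "dy": 0, "dz": 0, "yaw": -2},
    {"grip": 0, "dx": 0, "dy": 0, "dz": 0, "yaw": -4},
    {"grip": 0, "dx": 0, "dy": 0, "dz": 0, "yaw": -4},
    {"grip": 0, "dx": 0, "dy": 0, "dz": 0, "yaw": -4},
    {"grip": 0, "dx": 0, "dy": 0, "dz": 0, "yaw": -4},
  ],
)

```text
time: 8.9
ee_pos: [0.532, 0.122, 0.1096]
eef_rot: [179.8, 0.1, 179.7]
wrist_force: [0.5, 5.7, 3.1]
gripper_width: 0.132
finger_force: 53.3
```

```bash
python3 -c "
from h import *
s=telemetry.read_state();print(s['torque'],s['time'],s['joints'].round(1))"
```

```text
[ 1.16916708  0.19443853 -1.17416918] 8.9 [ 20.6  34.9 -52.3 107.8  33.9  54.1  42.2]
```

Both knobs are on their stops. From the grips, the right axis is at (533, -48) and the left at (530.4, 122). That puts the seat middle near (551.7, 37.2), slot_end near (626.7, 38.3) and the yaw at 0.9°. Next is the plate.

Call:
drive_tool(
  series=[
    {"grip": 0.6, "dx": 0, "dy": 0, "dz": 0, "yaw": 2},
    {"grip": 0.6, "dx": 0, "dy": 0, "dz": 0, "yaw": 3},
    {"grip": 0.6, "dx": 0, "dy": 0, "dz": 0, "yaw": 3},
    {"grip": 0.6, "dx": 0, "dy": 0, "dz": -35, "yaw": 3},
    {"grip": 0.6, "dx": 0, "dy": 0, "dz": -75, "yaw": 3},
  ],
)

```text
time: 9.32
ee_pos: [0.5296, 0.1194, 0.182]
eef_rot: [-179.9, -0.3, 177.0]
wrist_force: [1.7, 1.0, 1.0]
gripper_width: 0.595
finger_force: 0.0
```

```bash
python3 plan.py 375 299 120 193.6 2
```

```text
[529.6 119.4 182.  177. ]
dx 81.9 dy 85.6 dz 31.0 yaw -8.3
dx 68.7 dy 96.6 dz 31.0 yaw -8.3
```

Call:
drive_tool(
  series=[
    {"grip": 0.6, "dx": 16, "dy": 17, "dz": 0, "yaw": -2},
    {"grip": 0.6, "dx": 33, "dy": 34, "dz": 5, "yaw": -4},
    {"grip": 0.6, "dx": 49, "dy": 51, "dz": 11, "yaw": -5},
    {"grip": 0.6, "dx": 66, "dy": 68, "dz": 20, "yaw": -7},
    {"grip": 0.6, "dx": 82, "dy": 86, "dz": 31, "yaw": -8.3},
  ],
)

```text
time: 9.73
ee_pos: [0.4536, 0.2109, 0.1527]
eef_rot: [-180.0, 0.1, -174.7]
wrist_force: [-0.5, 0.7, -0.6]
gripper_width: 0.599
finger_force: 0.0
```

Call:
drive_tool(
  series=[
    {"grip": 0.6, "dx": 14, "dy": 19, "dz": 6, "yaw": -2},
    {"grip": 0.6, "dx": 28, "dy": 38, "dz": 12, "yaw": -4},
    {"grip": 0.6, "dx": 42, "dy": 58, "dz": 18, "yaw": -5},
    {"grip": 0.6, "dx": 56, "dy": 78, "dz": 25, "yaw": -7},
    {"grip": 0.6, "dx": 69, "dy": 97, "dz": 31, "yaw": -8.3},
  ],
)

```text
time: 10.15
ee_pos: [0.3756, 0.3014, 0.1212]
eef_rot: [-180.0, 0.0, -166.3]
wrist_force: [1.1, 0.6, -0.2]
gripper_width: 0.602
finger_force: 0.0
```

```bash
python3 plan.py 375 299 24 193.6 1;python3 - <<'E'
from h import *
c=imaging.read_camera('scene'); np.savez("s3.npz",**c); cv2.imwrite('pics/s3.png',c['image'][180:380,220:480,::-1].repeat(3,0).repeat(3,1))
E
```

```text
[ 375.6  301.4  121.2 -166.3]
dx 1.2 dy -2.2 dz 97.2 yaw -359.9
```

View pics/s3.png

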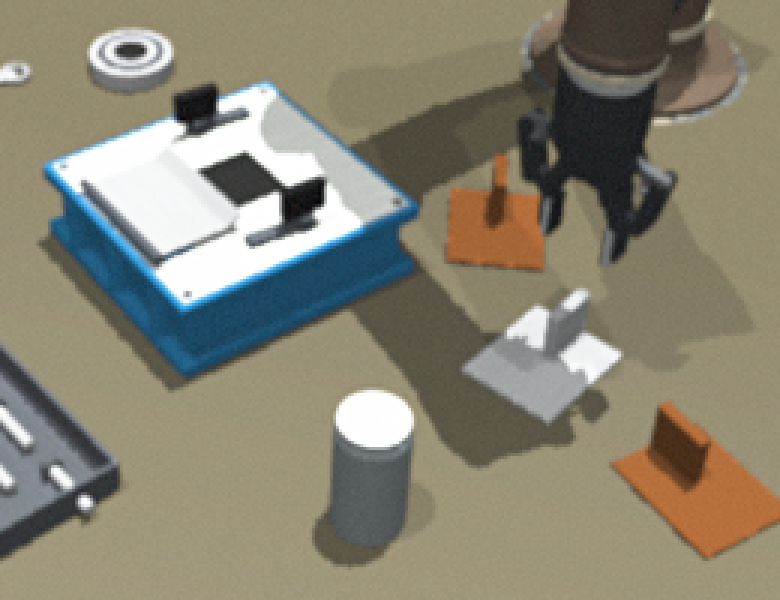

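Both dogs now lie along the housing's x, clear of the seat. The gripper is above the grey fin at about crop (570,310). Descend and grip.

Call:
drive_tool(
  series=[
    {"grip": 0.6, "dx": 1, "dy": -1, "dz": 30, "yaw": 0},
    {"grip": 0.6, "dx": 1, "dy": -1, "dz": 60, "yaw": 0},
    {"grip": 0.6, "dx": 1, "dy": -1, "dz": 85, "yaw": 0},
    {"grip": 0.6, "dx": 1, "dy": -1, "dz": 97, "yaw": 0},
    {"grip": 0.6, "dx": 1, "dy": -1, "dz": 97, "yaw": 0},
  ],
)

```text
time: 10.62
ee_pos: [0.3747, 0.2986, 0.0224]
eef_rot: [-179.9, -0.2, -166.4]
wrist_force: [0.5, -0.5, 0.5]
gripper_width: 0.601
finger_force: 0.0
```

Call:
drive_tool(
  series=[
    {"grip": 0, "dx": 0, "dy": 0, "dz": 0, "yaw": 0},
    {"grip": 0, "dx": 0, "dy": 0, "dz": 0, "yaw": 0},
    {"grip": 0, "dx": 0, "dy": 0, "dz": 0, "yaw": 0},
    {"grip": 0, "dx": 0, "dy": 0, "dz": 0, "yaw": 0},
    {"grip": 0, "dx": 0, "dy": 0, "dz": 0, "yaw": 0},
  ],
  force=80,
)

```text
time: 11.03
ee_pos: [0.3765, 0.3005, 0.0258]
eef_rot: [179.9, 0.2, -166.4]
wrist_force: [-1.1, 0.1, 6.3]
gripper_width: 0.133
finger_force: 79.0
```

Call:
drive_tool(
  series=[
    {"grip": 0, "dx": 0, "dy": 0, "dz": 0, "yaw": 0},
    {"grip": 0, "dx": 0, "dy": 0, "dz": -20, "yaw": 0},
    {"grip": 0, "dx": 0, "dy": 0, "dz": -40, "yaw": 0},
    {"grip": 0, "dx": 0, "dy": 0, "dz": -60, "yaw": 0},
    {"grip": 0, "dx": 0, "dy": 0, "dz": -80, "yaw": 0},
  ],
)

```text
time: 11.45
ee_pos: [0.3755, 0.2993, 0.1056]
eef_rot: [-180.0, 0.0, -166.4]
wrist_force: [0.5, 0.5, -2.8]
gripper_width: 0.124
finger_force: 78.2
```

```bash
sed -i 's/p=now();/p=now(); p[3]%=360;/' plan.py; python3 plan.py 478 36 175 180.9 2
```

```text
[375.5 299.3 105.6 193.6]
dx -18.9 dy -140.0 dz -34.7 yaw 6.3
dx -34.3 dy -137.1 dz -34.7 yaw 6.3
```

Call:
drive_tool(
  series=[
    {"grip": 0, "dx": -4, "dy": -20, "dz": -15, "yaw": 1},
    {"grip": 0, "dx": -8, "dy": -50, "dz": -30, "yaw": 2},
    {"grip": 0, "dx": -12, "dy": -80, "dz": -45, "yaw": 4},
    {"grip": 0, "dx": -16, "dy": -110, "dz": -60, "yaw": 5},
    {"grip": 0, "dx": -19, "dy": -140, "dz": -70, "yaw": 6.3},
  ],
)

```text
time: 11.87
ee_pos: [0.4275, 0.1667, 0.176]
eef_rot: [-180.0, 0.1, -172.8]
wrist_force: [0.6, -0.8, -2.6]
gripper_width: 0.127
finger_force: 78.6
```

Call:
drive_tool(
  series=[
    {"grip": 0, "dx": -7, "dy": -28, "dz": 0, "yaw": 1},
    {"grip": 0, "dx": -14, "dy": -58, "dz": 0, "yaw": 2},
    {"grip": 0, "dx": -21, "dy": -88, "dz": 0, "yaw": 4},
    {"grip": 0, "dx": -28, "dy": -117, "dz": 0, "yaw": 5},
    {"grip": 0, "dx": -34, "dy": -137, "dz": 0, "yaw": 6.3},
  ],
)

```text
time: 12.28
ee_pos: [0.4783, 0.0328, 0.1746]
eef_rot: [-179.9, 0.0, -179.2]
wrist_force: [-0.2, 0.4, -3.6]
gripper_width: 0.128
finger_force: 78.6
```

```bash
python3 plan.py 478 36.1 115 180.9 1; python3 - <<'E'
from h import *
for n in("scene","top"):
    c=imaging.read_camera(n); np.savez(n+"4.npz",**c); 
    I=c['image'][180:330,220:420] if n=="scene" else c['image'][130:280,220:420]
    cv2.imwrite(f'pics/{n}4.png',I[:,:,::-1].repeat(4,0).repeat(4,1))
E
```

```text
[478.3  32.8 174.6 180.8]
dx 0.3 dy 3.3 dz 59.6 yaw -0.1
```

View pics/scene4.png

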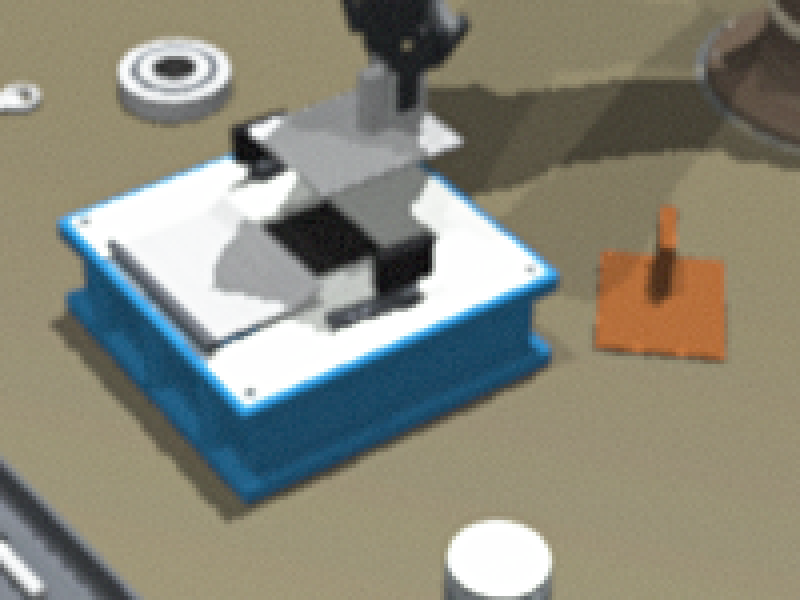

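View pics/top4.png

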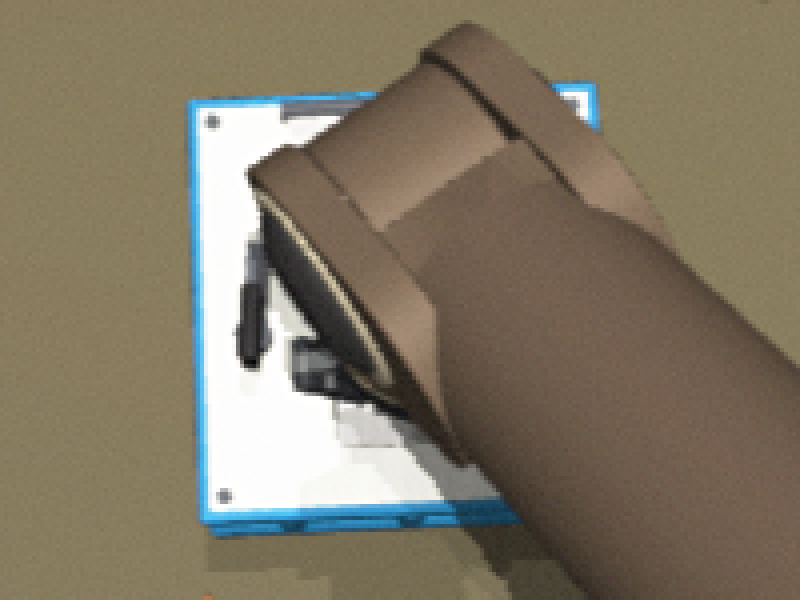

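The scene view shows the plate held level above the seat, the flap at rest at crop (200,290), and both dogs clear. The arm blocks the top view. I'll lower the plate onto the seat.

Call:
drive_tool(
  series=[
    {"grip": 0, "dx": 0, "dy": 1, "dz": 20, "yaw": 0},
    {"grip": 0, "dx": 0, "dy": 2, "dz": 40, "yaw": 0},
    {"grip": 0, "dx": 0, "dy": 3, "dz": 55, "yaw": 0},
    {"grip": 0, "dx": 0, "dy": 3, "dz": 64, "yaw": 0},
    {"grip": 0, "dx": 0, "dy": 3, "dz": 64, "yaw": 0},
  ],
)

```text
time: 12.8
ee_pos: [0.4767, 0.0396, 0.1091]
eef_rot: [-180.0, -0.1, -179.0]
wrist_force: [0.2, -0.4, -3.2]
gripper_width: 0.134
finger_force: 78.4
```

Call:
drive_tool(
  series=[
    {"grip": 0, "dx": 0, "dy": 0, "dz": 2, "yaw": 0},
    {"grip": 0, "dx": 0, "dy": 0, "dz": 4, "yaw": 0},
    {"grip": 0, "dx": 0, "dy": 0, "dz": 5, "yaw": 0},
    {"grip": 0, "dx": 0, "dy": 0, "dz": 6, "yaw": 0},
    {"grip": 0, "dx": 0, "dy": 0, "dz": 6, "yaw": 0},
  ],
)

```text
time: 13.22
ee_pos: [0.4784, 0.0395, 0.1058]
eef_rot: [-179.9, 0.1, -179.0]
wrist_force: [-4.8, -1.0, 11.6]
gripper_width: 0.132
finger_force: 80.9
```

Call:
drive_tool(
  series=[
    {"grip": 0, "dx": -6, "dy": -2, "dz": -1, "yaw": 0},
    {"grip": 0, "dx": -16, "dy": -3, "dz": -1, "yaw": 0},
    {"grip": 0, "dx": -26, "dy": -3, "dz": -1, "yaw": 0},
    {"grip": 0, "dx": -36, "dy": -3, "dz": -1, "yaw": 0},
    {"grip": 0, "dx": -40, "dy": -3, "dz": -1, "yaw": 0},
  ],
)

```text
time: 13.63
ee_pos: [0.52, 0.0373, 0.1058]
eef_rot: [180.0, 0.1, -179.1]
wrist_force: [-8.9, -1.6, 14.0]
gripper_width: 0.132
finger_force: 81.2
```

```bash
python3 - <<'E'
from h import *
s=telemetry.read_state();print(s['torque'],s['ee_pos'],s['wrist_force'],s['eef_rot'])
c=imaging.read_camera("scene"); cv2.imwrite('pics/s5.png',c['image'][180:330,220:420,::-1].repeat(4,0).repeat(4,1))
E
```

```text
[-0.1776548   1.57003628 -0.02311351] [0.52000927 0.03725802 0.10582392] [-8.91117909 -1.62835999 14.03401304] [ 1.79977653e+02  5.12801997e-02 -1.79078689e+02]
```

View pics/s5.png

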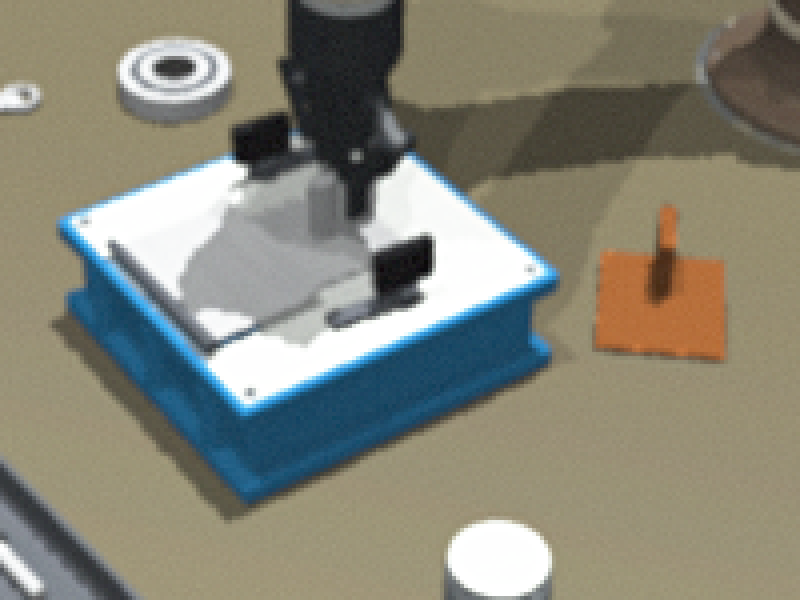

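The plate's edge is under the flap and the flap looks undisturbed. I'll continue slowly to the stop.

Call:
drive_tool(
  series=[
    {"grip": 0, "dx": -4, "dy": 0, "dz": 0, "yaw": 0},
    {"grip": 0, "dx": -8, "dy": 0, "dz": 0, "yaw": 0},
    {"grip": 0, "dx": -12, "dy": 0, "dz": 0, "yaw": 0},
    {"grip": 0, "dx": -15, "dy": 0, "dz": 0, "yaw": 0},
    {"grip": 0, "dx": -15, "dy": 0, "dz": 0, "yaw": 0},
  ],
)

```text
time: 14.1
ee_pos: [0.5343, 0.0379, 0.1059]
eef_rot: [180.0, 0.0, -179.0]
wrist_force: [-3.3, -0.2, 5.9]
gripper_width: 0.131
finger_force: 80.1
```

Call:
drive_tool(
  series=[
    {"grip": 0, "dx": -1, "dy": 0, "dz": 0, "yaw": 0},
    {"grip": 0, "dx": -2, "dy": 0, "dz": 0, "yaw": 0},
    {"grip": 0, "dx": -3, "dy": 0, "dz": 0, "yaw": 0},
    {"grip": 0, "dx": -4, "dy": 0, "dz": 0, "yaw": 0},
    {"grip": 0, "dx": -4, "dy": 0, "dz": 0, "yaw": 0},
  ],
)

```text
time: 14.52
ee_pos: [0.5376, 0.038, 0.1059]
eef_rot: [180.0, 0.0, -179.0]
wrist_force: [-4.2, 0.4, 7.8]
gripper_width: 0.126
finger_force: 80.4
```

Call:
drive_tool(
  series=[
    {"grip": 0, "dx": -1, "dy": 0, "dz": 0, "yaw": 0},
    {"grip": 0, "dx": -2, "dy": -1, "dz": 0, "yaw": 0},
    {"grip": 0, "dx": -3, "dy": -1, "dz": 0, "yaw": 0},
    {"grip": 0, "dx": -4, "dy": -1, "dz": 0, "yaw": 0},
    {"grip": 0, "dx": -4, "dy": -1, "dz": 0, "yaw": 0},
  ],
)

```text
time: 14.93
ee_pos: [0.5405, 0.0373, 0.1059]
eef_rot: [-180.0, -0.1, -179.0]
wrist_force: [-10.2, 0.1, 13.0]
gripper_width: 0.132
finger_force: 81.0
```

Call:
drive_tool(
  series=[
    {"grip": 0, "dx": -1, "dy": 0, "dz": 0, "yaw": 0},
    {"grip": 0, "dx": -2, "dy": 0, "dz": 0, "yaw": 0},
    {"grip": 0, "dx": -3, "dy": 0, "dz": 0, "yaw": 0},
    {"grip": 0, "dx": -3, "dy": 0, "dz": 0, "yaw": 0},
    {"grip": 0, "dx": -3, "dy": 0, "dz": 0, "yaw": 0},
  ],
)

```text
time: 15.35
ee_pos: [0.5406, 0.0374, 0.1058]
eef_rot: [-179.9, -0.4, -179.0]
wrist_force: [-21.9, -0.9, 22.3]
gripper_width: 0.131
finger_force: 82.9
```

The plate is at the stop: x holds at 540.6 while the push rises. I'll ease the horizontal push.

Call:
drive_tool(
  series=[
    {"grip": 0, "dx": 1, "dy": 0, "dz": 0, "yaw": 0},
    {"grip": 0, "dx": 2, "dy": 0, "dz": 0, "yaw": 0},
    {"grip": 0, "dx": 2, "dy": 0, "dz": 0, "yaw": 0},
    {"grip": 0, "dx": 2, "dy": 0, "dz": 0, "yaw": 0},
    {"grip": 0, "dx": 2, "dy": 0, "dz": 0, "yaw": 0},
  ],
)

```text
time: 15.77
ee_pos: [0.5406, 0.0374, 0.1058]
eef_rot: [-180.0, -0.2, -179.0]
wrist_force: [-13.2, 0.2, 15.3]
gripper_width: 0.13
finger_force: 81.5
```

```bash
python3 - <<'E'
from h import *
c=imaging.read_camera("scene"); cv2.imwrite('pics/s6.png',c['image'][180:330,220:420,::-1].repeat(4,0).repeat(4,1))
s=telemetry.read_state();print(s['torque'],s['ee_pos'],s['wrist_force'],s['eef_rot'],s['qd'].round(2))
E
```

```text
[ 0.10793175  2.43390988 -0.04224654] [0.54061247 0.03741079 0.10579392] [-12.97031064   1.22365548  14.54770661] [-179.97598707   -0.19939725 -178.98745785] [-0.04  0.05  0.   -0.03  0.05 -0.08  0.02]
```

View pics/s6.png

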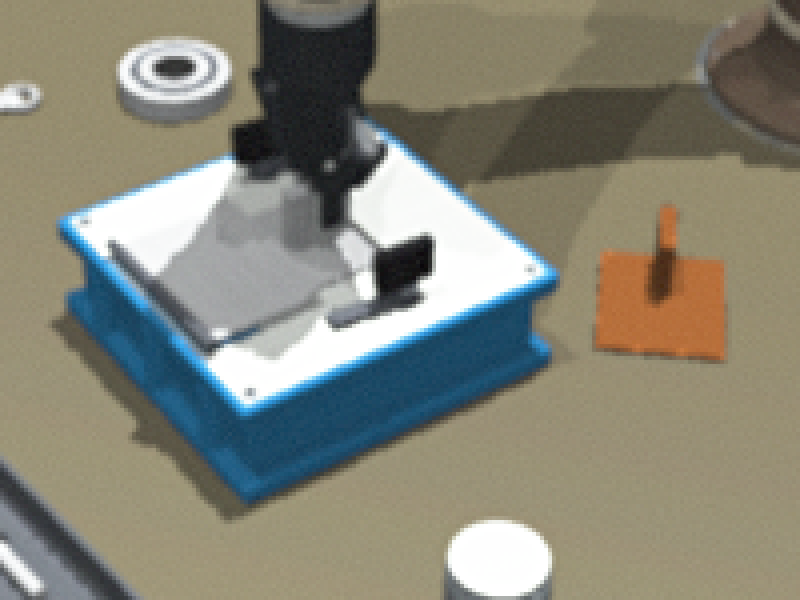

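The view shows the plate under the flap, the flap lying flat at crop (210,290), and the dogs clear. The press is about 15–17 N and the arm is at rest, so I'm handing in.

```bash
python3 -c "
from plant import robot
print(robot.sign_off())"
```

```text
the job is handed in; nothing more can be done
None
```

The job is handed in, with no verdict returned: both knobs are at their end stops and the plate is against the stop under the lowered flap, about 0.4 mm off centre by my measurements. I'm still holding it, pressed flat at roughly 15 N.

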